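# Clamp a glued heel block in the trigger clamp and keep it squeezed

### The arm

A 6-joint arm with a two-finger parallel gripper is mounted at the origin on the work surface. World frame = base frame: x ahead of the robot, y to its left, z up, the work surface at z = 0. Lengths are in m, angles in degrees, forces in N, time in s.
With the tool pointing down it reaches from about 0.3 to 0.75 m from the base axis. Payload 8.5 kg.
Tool frame: the origin (TCP) lies midway between the tips of the shut fingers; the grasp point (between the pads) lies 19 mm behind it; z points along the fingers, y is the line along which they close (so a half turn about z gives the same grasp; the last joint's range is limited). The gripper opens to 85 mm and grips with 20 to 120 N. Pads are 22 mm wide; open, the fingers measure 114 mm over their backs; the gripper's body (76 mm by 85 mm) begins 54 mm behind the grasp point. The pads swing forward as they close: fully open they stand 13 mm farther back than shut.
Start: joints at [-12.336, 21.807, 74.336, -0, 83.858, -12.336], TCP at [0.55, 0, 0.231] pointing down, gripper open.
Joint ranges: [-178.18, 178.18], [-50.72, 133.34], [12.68, 142.11], [-81.47, 261.47], [9.98, 163.14], [-165.26, 165.26]. Speed limits (degrees/s): [136.94, 136.94, 180, 180, 180, 180].

### API

Orientations are given as a 3x3 rotation matrix whose columns are the frame's x, y, z axes.
In Python, from rig import monitor, optics, close_job, models gives the robot as it stands.
- The arm moves only by the tool step_arm, never from a script. Its arguments are lists of equal length, an entry for each row: "fingers": the closure, from -1 (fully open) to 1 (shut); "travel": the shift along the tool's x, y, z scaled (see below), a list of three; "twist": the turn about the tool's z scaled (see below). In form: {"fingers": [fingers, ...], "travel": [[tx, ty, tz], ...], "twist": [twist, ...]}. A call has 1 to 10 rows; each row shifts and turns the commanded pose from where the row before left it, along the tool's axes as they then stand; what a row does not reach is not made up. The controller multiplies each number of a shift by 100 mm and each number of a turn by pi rad. A row lasts 1/8 s, in which the tool goes at most 62.5 mm and 10.7 degrees, less where a joint would pass 70% of its speed; a pose out of reach is approached as far as the arm can. A call with a number of a shift or a turn outside -1 to 1 is refused whole. A call with a gripper value outside its range is refused whole. The fingers move at their own pace and stop on an object; "force" is the grip in N (left out, the last holds). Time passes only in rows, so rows that do not move let the fingers close. It gives the time, the measured TCP pose, the force, the opening and the grip force at its end, in the units of the state.
- monitor.observe(): the state, without advancing time (a new reading comes with each control period).
- optics.get_image(name): name is "scene" or "side" or "wrist"; returns (picture, depth): 420x560x3 uint8, blue, green, red; 420x560 float32, m along the optical axis (not along the pixel's ray), 0 where there is no reading.
- optics.get_calibration(name): a dict with "vertical_fov" (degrees; the focal length in pixels is half the picture's height over the tangent of half this angle, whatever the lens; pixels are square), "cx", "cy" (the principal point, pixels), "world_from_camera" (4x4, takes a point from camera to world coordinates). Camera axes: x right, y up, looking along -z (the intrinsics and any distortion apply to the point x, -y, -z); pixel columns grow to the right and rows downward; lengths in m; the calibration is good to about 2 mm. A picture is of the moment at which its call begins: read the wrist's pose just before it. get_calibration takes no time and is no camera call; for the wrist camera it gives the pose at the moment of the call.
- close_job(): hands the job in; it is judged then, once.
Trained networks look in the newest picture that a camera, given by its name, has taken for a name from the list of things; names that differ only in an ending like _2 or _b are one class to them, and where a whole thing is asked for, a point or a joint stands for the part that bears it (a point fixed in the world has none). Each returns a list of dicts, best first, with "confidence" (0 to 1); they miss things now and then, are a little off and sometimes report something else, mostly with a low value. They report only what shows in the picture. A call takes as long as a camera call. They do not tell look-alikes from the thing itself.
- models.trace(camera, query): "mask" (420x560 bool, what is visible of it) and "point" ([column, row] in pixels, amid what is visible of it).
- models.landmark_of(camera, query): "point" ([column, row] in pixels: a listed point, or the origin of a listed thing).
The state is a dict: "time_s": time; "q": joint angles; "qvel": joint speeds; "joint_efforts": joint torques, N m; "position": TCP position; "tool_rot": TCP orientation; "ft_force": force on the tool from outside, world axes, zero at the start; "wrist_torque": the same for the moment, N m; "grip_width": finger opening in m; "gripper_force": force on a finger pad.
Only numpy, scipy, OpenCV 4.12 (cv2) and the standard library are available. Lean on these libraries where they do the work, as an engineer would, in place of code of your own. Each camera call takes 0.05 s, during which the arm holds its last target. There are 200 camera calls.

### The job

The red heel insert has just been stuck to the beech heel block: stand the block upright on the steel bar of the bench clamp, midway across it and square between the round pad and the fixed jaw (red end either way), set down rather than dropped, and let go of it. Then pump the clamp's orange trigger until the pad pinches the block against the jaw, and finish still holding the trigger squeezed, firmly enough to press the joint (more than 12 N) but gently enough not to crush the insert (under 100 N). Move the rod only by its trigger, not by pushing it, and leave the shoe trees, the boot stretcher and the jar where they are.

Things in the scene. Friction and masses are not known exactly. Their poses are not given: they have to be found in the camera images.
- clamp: One-hand ratchet clamp, caulking-gun style, screwed to the bench, pistol grip up. Origin on the bench top, x = way the rod pushes (to the fixed jaw), z up; offsets in mm in this frame. Flat steel bar 36 wide, top z 10, x -125 to 137. Lugs 94 wide, 6 high, at x -66, 122. Black head 34 wide, x -105 to -27, up to z 86. Black pistol grip 26 wide (cap 30), x -103 (back) to -81, top z 154, fixed.
- grip_back (a point): Point on the back face of the pistol grip, clamp x = -103, y = 0, z = 130: the height of the trigger's finger bar.
- bed (a point): Point on top of the steel bar, clamp x = 72, y = 0, z = 10: the block set here (origin on this point) stands 13 mm short of the jaw, and the pad will slide it the rest of the way.
- jaw: Fixed jaw on the far end of the bar, origin as the clamp's: orange face 38 wide at clamp x = 110, z = 15 to 61; black post behind it, 42 wide, top at z = 66.
- push_rod: Notched steel rod (10 square, centre at clamp z 29, y 0) with a round orange-faced pad of 36 diameter (centre z 31) in front and a bent tail behind. Frame as the clamp's when joint rod reads 0; moves along clamp x with it. The robot must not push it (3 N at most).
- pad_face (a point): Centre of the pad's front face; clamp x = 5 mm + rod, z = 31. Gap to the jaw's face = 105 mm - rod.
- rod (a joint): Advance of the rod along clamp x, m, 0 (back) to 0.072; starts at 0 to 0.018. A brake holds it where it is (friction 7 N). A full squeeze of the trigger from full release advances it one notch, 8 mm; the first part of a squeeze (2 to 3 mm at the rod, on the first squeeze up to 8) is lost motion while the pawl finds its notch.
- trigger_blade: Orange trigger in front of the grip, 20 wide, ending in a round finger bar (12 diameter, 26 long across y) whose axis is 60 mm from the cross pin at clamp x -64, z 70 (its origin). Front of the finger bar: x -48 at rest (55 mm from the grip's back), -68 fully squeezed (35 mm); axis at z 130, top at z 136. The finger pads should meet it at that height.
- trigger_end (a point): Middle of the finger bar's axis (clamp x = -54 at rest, -74 fully squeezed, z = 130).
- trigger (a joint): Squeeze, rad: 0 released, 0.344 full (finger bar towards the grip). A spring returns it (3 N at the finger bar, 5 N squeezed). Once the block is pinched the trigger stops short of full, and pressing harder only raises the force on the block: about 28 N for 22 N on the finger bar, 56 for 40, 76 for 54. If it still goes all the way, release it fully and pump again.
- block: Beech heel block with its red plastic heel insert on one end, one solid piece, 130 g: 50 long (x: beech -25 to 11, red 11 to 25), 44 wide (y), 58 high, origin at the centre of its underside. Stands upright on the bench, any yaw. End faces (x) go against pad and jaw; grasp it across its 44 mm width. Pad forces of 100 N or more crush the insert.
- tree_a: Varnished ash shoe tree with coiled spring, 250 long (x), 62 wide, about 80 high at the brass knob, loose on the bench beyond the clamp. Leave alone.
- tree_b: The other shoe tree of the pair, the same. Leave alone.
- stretcher: Beech boot stretcher without its heel block, steel screw with a cross bar, 260 long (x), 70 wide, 48 high, loose on the bench to the right of the block. Leave alone.
- jar: Squat stoneware jar of grey toe plugs, 110 diameter, about 115 high with the plugs. Leave alone.
Mind the look-alikes: they are no part of the job. There is more than one size of the block; the one meant has the size given above.

How it is judged:
By the outcome, as a careful person would: the job done as asked, in the order asked, and still so for the second after the job is handed in, while the arm keeps its last pose, push and grip.
It also fails if it takes over 64 s, if anything falls off the work surface, if the arm or the gripper's body presses on something with over 40 N, if the wrist force passes 120 N, or if a joint passes its speed limit or range.

## Working session

There is one attempt and no reset: what is moved stays moved. The work goes in short steps, Python scripts to look and compute and a tool call to move; the robot and the scene stay as the last step left them, time stands still between calls to the robot, and variables do not carry over. Pictures are saved under pics/ and viewed, at most 10 in all, crops included, and the job is handed in when it is done.

Besides the shell and the picture viewer there is one more tool, called after "Call:" as a command line: name --pt "numbers of a row" for each row, then --argument value for the rest. step_arm: Moves the arm, as the interface text tells. Its arguments: {"type":"object","properties":{"fingers":{"type":"array","items":{"type":"number"}},"travel":{"type":"array","items":{"type":"array","items":{"type":"number"}}},"twist":{"type":"array","items":{"type":"number"}},"force":{"type":"number"}},"required":["fingers","travel","twist"]}

```bash
mkdir -p pics; ls
cat > h.py <<'E'
import numpy as np, cv2
from rig import monitor, optics, close_job, models
def cal(n):
    c=optics.get_calibration(n); f=210/np.tan(np.radians(c["vertical_fov"])/2)
    return c,f
def pts(n,uv,d,c=None):
    c0,f=cal(n); c=c or c0
    uv=np.atleast_2d(np.array(uv,float)); d=np.atleast_1d(d)
    T=np.array(c["world_from_camera"])
    P=np.c_[(uv[:,0]-c["cx"])/f*d, -(uv[:,1]-c["cy"])/f*d, -d, np.ones(len(d))]
    return (P@T.T)[:,:3]
def ray_z(n,uv,z):
    a=pts(n,uv,1.0)[0]; o=np.array(cal(n)[0]["world_from_camera"])[:3,3]
    return o+(a-o)*(z-o[2])/(a[2]-o[2])
def proj(n,P):
    c,f=cal(n); T=np.linalg.inv(np.array(c["world_from_camera"]))
    q=T@np.r_[P,1]; return np.array([c["cx"]+f*q[0]/-q[2], c["cy"]-f*q[1]/-q[2]])
def mask_pts(n,m,D):
    v,u=np.nonzero(m&(D>0)); return pts(n,np.c_[u,v],D[v,u])
E
python3 - <<'E'
from h import *
print({k:v for k,v in optics.get_calibration("scene").items()})
for n in ("scene","side","wrist"):
    p,D=optics.get_image(n); cv2.imwrite(f"pics/{n}0.png",p); np.save(f"pics/{n}0.npy",D)
    for q in ("block","clamp","jaw","push_rod","trigger_blade"):
        for r in models.trace(n,q)[:4]:
            P=mask_pts(n,r["mask"],D)
            print(n,q,round(r["confidence"],2),np.round(r["point"]),r["mask"].sum(),np.round(np.median(P,0),3) if len(P) else None, np.round(np.percentile(P,[2,98],axis=0),3).tolist() if len(P) else None)
    for q in ("grip_back","bed","pad_face","trigger_end","clamp","block"):
        for r in models.landmark_of(n,q)[:3]: print(n,q,round(r["confidence"],2),np.round(r["point"],1))
E
```

```text
pics
{'vertical_fov': 56.94364447133405, 'cx': 283.25354527357604, 'cy': 213.93542786673495, 'world_from_camera': array([[-0.55556805, -0.62592825,  0.54731888,  1.19669123],
       [ 0.83136266, -0.40754567,  0.37781299,  0.42204604],
       [-0.01342638,  0.66492131,  0.74679273,  0.94902045],
       [ 0.        ,  0.        ,  0.        ,  1.        ]])}
scene block 0.77 [238. 176.] 296 [ 0.464 -0.259  0.045] [[0.431, -0.288, 0.004], [0.475, -0.245, 0.06]]
scene block 0.68 [269. 181.] 443 [ 0.45  -0.163  0.058] [[0.397, -0.194, 0.005], [0.455, -0.136, 0.084]]
scene block 0.57 [237. 151.] 542 [ 0.377 -0.341  0.062] [[0.312, -0.431, 0.001], [0.406, -0.311, 0.084]]
scene clamp 0.63 [317. 250.] 1917 [0.61  0.133 0.032] [[0.571, -0.047, 0.001], [0.638, 0.234, 0.153]]
scene jaw 0.66 [270. 227.] 218 [ 0.604 -0.036  0.054] [[0.579, -0.052, 0.018], [0.618, -0.028, 0.068]]
scene push_rod 0.53 [337. 267.] 156 [0.604 0.195 0.034] [[0.588, 0.078, 0.025], [0.615, 0.259, 0.05]]
scene trigger_blade 0.21 [440. 227.] 1381 [0.352 0.397 0.075] [[0.278, 0.348, 0.018], [0.377, 0.444, 0.104]]
scene grip
[... 1642 characters left out ...]
.611, 0.17, 0.072]]
wrist jaw 0.77 [322. 221.] 1318 [ 0.593 -0.037  0.061] [[0.574, -0.054, 0.018], [0.613, -0.029, 0.066]]
wrist push_rod 0.76 [331.  90.] 882 [0.597 0.095 0.034] [[0.581, 0.075, 0.027], [0.611, 0.17, 0.048]]
wrist trigger_blade 0.8 [353.  27.] 839 [0.597 0.133 0.134] [[0.586, 0.128, 0.06], [0.615, 0.157, 0.136]]
wrist trigger_blade 0.43 [348.  30.] 1056 [0.597 0.134 0.133] [[0.586, 0.128, 0.036], [0.61, 0.148, 0.136]]
wrist bed 0.83 [321.1 178.6]
wrist pad_face 0.87 [326.9 115.2]
wrist trigger_end 0.93 [354.6  24.6]
wrist trigger_end 0.61 [325.4 107.4]
wrist clamp 0.72 [323.6 106.2]
wrist block 0.86 [215.3 356.4]
wrist block 0.79 [187.8 298.7]
wrist block 0.42 [325.2 107.3]
```

Run:
```python
from h import *
a=cv2.imread("pics/scene0.png"); w=cv2.imread("pics/wrist0.png")
c=cv2.resize(a[120:300,180:400],None,fx=2.7,fy=2.7,interpolation=cv2.INTER_CUBIC)
cv2.imwrite("pics/c1.png",c)
# heightmap of block candidates
for n in("scene","side","wrist"):
    D=np.load(f"pics/{n}0.npy")
    P=mask_pts(n,np.ones_like(D,bool),D)
    for nm,(x0,x1,y0,y1) in dict(A=(.40,.52,-.32,-.22),B=(.37,.48,-.21,-.12),C=(.29,.43,-.45,-.29)).items():
        s=P[(P[:,0]>x0)&(P[:,0]<x1)&(P[:,1]>y0)&(P[:,1]<y1)]
        if len(s)<20: continue
        h=np.percentile(s[:,2],98); t=s[(s[:,2]>.05)]
        for lo,hi in((.05,.067),(.075,.09)):
            t=s[(s[:,2]>lo)&(s[:,2]<hi)]
            if len(t)>20:
                r=cv2.minAreaRect((t[:,:2]*1000).astype(np.float32)); print(n,nm,lo,len(t),np.round(np.median(t[:,2]),4),np.round(r[0],1),np.round(r[1],1),round(r[2],1))
```

```text
scene A 0.05 143 0.0568 [ 453.5 -271.8] [49.1 50.5] 4.2
scene B 0.05 70 0.0589 [ 450.4 -161.8] [30.7 65.7] 25.7
scene B 0.075 162 0.0804 [ 419.5 -167.3] [62.5 70.4] 89.5
scene C 0.05 75 0.0596 [ 382.8 -339.6] [31.1 75. ] 29.0
scene C 0.075 210 0.08 [ 364.2 -353.7] [65.3 69.7] 46.0
side A 0.05 103 0.0565 [ 452.6 -270.7] [43.1 58. ] 1.7
side B 0.05 83 0.0582 [ 409.6 -146.6] [80.6 39.8] 30.7
side B 0.075 213 0.0801 [ 418.7 -166.4] [70.3 66. ] 0.7
side C 0.05 89 0.0582 [ 365.1 -332.5] [86.7 48.9] 0.3
side C 0.075 171 0.0802 [ 366.3 -352.7] [62.3 75.6] 47.6
wrist A 0.05 241 0.0561 [ 451.7 -254.4] [39.9 14.5] 5.4
wrist B 0.05 238 0.0585 [ 451.5 -166.8] [ 9.3 58.4] 9.8
wrist B 0.075 799 0.0806 [ 438.5 -169.6] [63.  27.9] 89.9
```

View pics/c1.png

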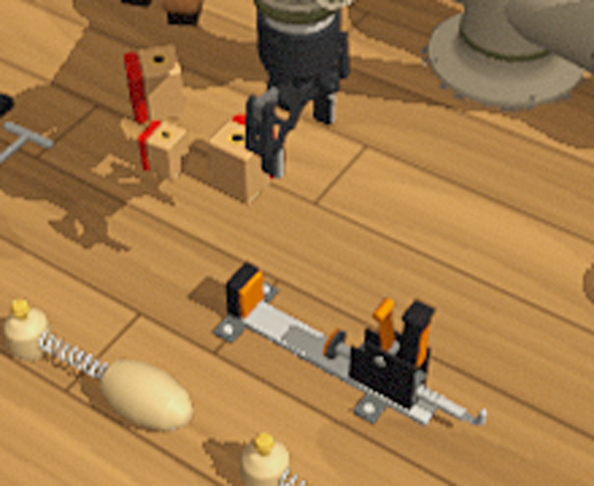

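View pics/wrist0.png

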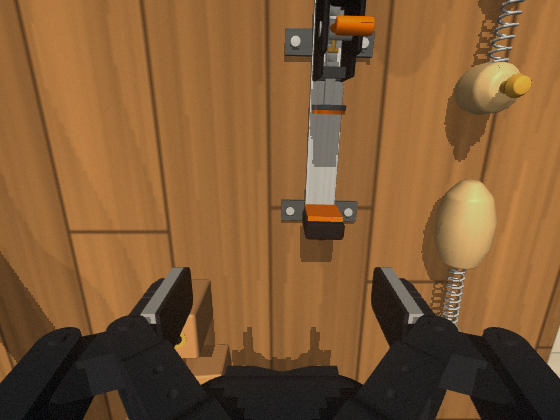

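Run:
```python
from h import *
s=monitor.observe(); print(s["position"],np.round(s["tool_rot"],3),s["time_s"],s["grip_width"])
T=np.array(optics.get_calibration("wrist")["world_from_camera"]);print(np.round(T,3), cal("wrist")[1])
# clamp axis from wrist depth: bar top points
D=np.load("pics/wrist0.npy");P=mask_pts("wrist",np.ones_like(D,bool),D)
s=P[(P[:,0]>.55)&(P[:,0]<.65)&(P[:,1]>-.02)&(P[:,1]<.07)&(abs(P[:,2]-.010)<.003)]
r=cv2.minAreaRect((s[:,:2]*1000).astype(np.float32));print(len(s),r,s[:,2].mean())
for lo,hi in((-.02,0),(0,.02),(.02,.04),(.04,.06)):
    t=s[(s[:,1]>lo)&(s[:,1]<hi)];print(lo,np.percentile(t[:,0],[0.5,50,99.5]))
s=P[(P[:,0]>.55)&(P[:,0]<.65)&(P[:,1]>-.08)&(P[:,1]<-.01)&(abs(P[:,2]-.066)<.003)]
print(cv2.minAreaRect((s[:,:2]*1000).astype(np.float32)))
for q,z in(("bed",.01),("pad_face",.031),("trigger_end",.13)):
    n="wrist"; print(q,[ (np.round(ray_z(n,r["point"],z),4)) for r in models.landmark_of(n,q)[:1]])
```

```text
[5.49983713e-01 1.23131240e-05 2.31336027e-01] [[ 0.  1.  0.]
 [ 1. -0.  0.]
 [ 0.  0. -1.]] 1.8 0.08553211349219761
[[ 1.    -0.001  0.     0.549]
 [ 0.001  0.952  0.308  0.079]
 [-0.    -0.308  0.952  0.373]
 [ 0.     0.     0.     1.   ]] 311.2595927824652
2371 ((595.9149780273438, 24.723388671875), (89.69378662109375, 36.1689338684082), 88.81861114501953) 0.009428581188602533
-0.02 [0.57760247 0.59486914 0.61267489]
0 [0.57749162 0.59532122 0.61347833]
0.02 [0.57805702 0.59576675 0.61363278]
0.04 [0.57858071 0.59640736 0.61406845]
((594.0015869140625, -45.444801330566406), (18.798322677612305, 40.827091217041016), 89.47969055175781)
bed [array([0.5954, 0.    , 0.01  ])]
pad_face [array([0.5961, 0.0726, 0.031 ])]
trigger_end [array([0.5987, 0.1342, 0.13  ])]
```

Call:
step_arm --fingers '[-1, -1, -1, -1, -1, -1, -1, -1]' --pt "-0.5 -0.16 0" --pt "-0.5 -0.16 0" --pt "-0.5 -0.16 0" --pt "-0.5 -0.16 0" --pt "-0.5 -0.16 0" --pt "-0.5 -0.16 0" --pt "0 0 0" --pt "0 0 0" --twist '[0, 0, 0, 0, 0, 0, 0, 0]'

```text
time_s: 2.95
position: [0.454, -0.2997, 0.2313]
tool_rot: [[0.0, 1.0, -0.0], [1.0, -0.0, 0.0], [0.0, -0.0, -1.0]]
ft_force: [0.1, -0.9, 0.9]
grip_width: 0.0853
gripper_force: 0.0
```

Run:
```python
from h import *
s=monitor.observe(); print(s["position"],np.round(s["tool_rot"],3).tolist(),s["time_s"])
p,D=optics.get_image("wrist"); cv2.imwrite("pics/w1.png",p)
P=mask_pts("wrist",np.ones_like(D,bool),D)
for zc in(.057,.0805):
    s=P[(abs(P[:,2]-zc)<.004)&(P[:,0]>.38)&(P[:,0]<.52)&(P[:,1]>-.33)&(P[:,1]<-.21)]
    if len(s)<20: continue
    r=cv2.minAreaRect((s[:,:2]*1000).astype(np.float32));print(zc,len(s),r,np.median(s[:,2]),np.percentile(s,[1,99],axis=0).tolist())
    print([ (np.round(proj("wrist",[x/1000,y/1000,zc])).tolist(), round(x,1),round(y,1)) for x,y in cv2.boxPoints(r)])
```

```text
[ 0.45398828 -0.29965299  0.23125961] [[0.0, 1.0, -0.0], [1.0, -0.0, 0.0], [0.0, -0.0, -1.0]] 2.95
0.057 2045 ((423.22589111328125, -283.3661804199219), (112.6810531616211, 57.50799560546875), 20.781843185424805) 0.057154361484398786 [[0.42885262196750495, -0.2978878340247448, 0.05386015584431435], [0.4725568643406365, -0.24791896771241914, 0.059467551517959544]]
[([191.0, 166.0], np.float32(360.3), np.float32(-276.5)), ([215.0, 216.0], np.float32(380.8), np.float32(-330.2)), ([314.0, 180.0], np.float32(486.1), np.float32(-290.3)), ([295.0, 126.0], np.float32(465.7), np.float32(-236.5))]
```

View pics/w1.png

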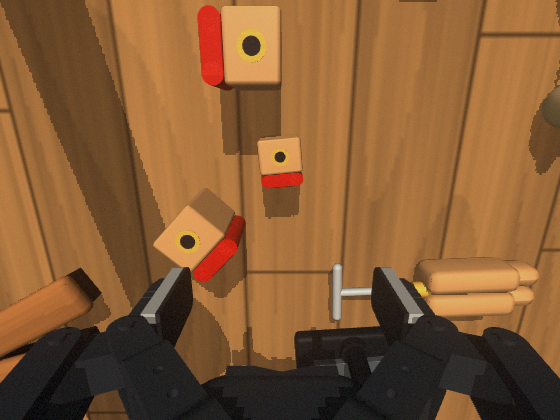

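Run:
```python
from h import *
p,D=optics.get_image("wrist")
P=mask_pts("wrist",np.ones_like(D,bool),D)
s=P[(abs(P[:,2]-.057)<.004)&(P[:,0]>.415)&(P[:,0]<.49)&(P[:,1]>-.31)&(P[:,1]<-.235)]
h=cv2.morphologyEx  # unused
r=cv2.minAreaRect((s[:,:2]*1000).astype(np.float32));print(len(s),r)
c=np.median(s,0);s=s[np.linalg.norm(s[:,:2]-np.array([.451,-.273]),axis=1)<.036]
r=cv2.minAreaRect((s[:,:2]*1000).astype(np.float32));print(len(s),r)
# robust: for angle, trimmed extents
for a in range(-4,13,2):
    t=np.radians(a);R=np.array([[np.cos(t),np.sin(t)],[-np.sin(t),np.cos(t)]])
    q=s[:,:2]@R.T; lo,hi=np.percentile(q,[.7,99.3],axis=0);print(a,np.round((hi-lo)*1000,1),np.round(R.T@((lo+hi)/2),4))
```

```text
2032 ((451.0057678222656, -273.2852783203125), (43.92832946777344, 49.94628143310547), 5.089754581451416)
2032 ((451.0057678222656, -273.2852783203125), (43.92832946777344, 49.94628143310547), 5.089754581451416)
-4 [45.6 51.3] [ 0.4508 -0.2729]
-2 [44.6 50.8] [ 0.4508 -0.2729]
0 [44.  50.3] [ 0.4508 -0.2729]
2 [43.4 49.6] [ 0.4509 -0.273 ]
4 [43.  49.1] [ 0.451  -0.2732]
6 [42.9 49. ] [ 0.4511 -0.2731]
8 [43.3 49.2] [ 0.4512 -0.273 ]
10 [43.7 49.8] [ 0.4513 -0.273 ]
12 [44.6 50.4] [ 0.4514 -0.2729]
```

Call:
step_arm --fingers '[-1, -1, -1, -1, -1, -1, -1, -1]' --pt "0.264 -0.03 0" --pt "0 0 0.4" --pt "0 0 0.4" --pt "0 0 0.4" --pt "0 0 0.4" --pt "0 0 0.27" --pt "0 0 0.2" --pt "0 0 0" --twist '[-0.028, 0, 0, 0, 0, 0, 0, 0]'

```text
time_s: 4.05
position: [0.451, -0.2723, 0.0235]
tool_rot: [[-0.089, 0.996, -0.002], [0.996, 0.089, 0.002], [0.002, -0.002, -1.0]]
ft_force: [0.7, 0.3, 0.3]
grip_width: 0.0857
gripper_force: 0.0
```

Call:
step_arm --fingers '[0.2, 1, 1, 1, 1, 1]' --pt "0 0 0" --pt "0 0 0" --pt "0 0 0" --pt "0 0 0" --pt "0 0 0" --pt "0 0 0" --twist '[0, 0, 0, 0, 0, 0]' --force 30

```text
time_s: 4.8
position: [0.4515, -0.2739, 0.0253]
tool_rot: [[-0.088, 0.996, 0.002], [0.996, 0.088, -0.001], [-0.001, 0.002, -1.0]]
ft_force: [1.6, 1.7, 6.1]
grip_width: 0.0436
gripper_force: 31.1
```

Call:
step_arm --fingers '[1, 1, 1, 1, 1, 1, 1, 1, 1]' --pt "0 0 -0.2" --pt "0 0 -0.5" --pt "0 0 -0.5" --pt "0 0 -0.5" --pt "0 0 -0.3" --pt "0.5 0.3 0" --pt "0.5 0.3 0" --pt "0.5 0.3 0" --pt "0.5 0.3 0" --twist '[0, 0, 0, 0, 0, 0.0345, 0, 0, 0]'

```text
time_s: 5.92
position: [0.57, -0.0713, 0.2244]
tool_rot: [[0.021, 1.0, -0.0], [1.0, -0.021, -0.0], [-0.0, -0.0, -1.0]]
ft_force: [0.5, -0.7, -0.6]
grip_width: 0.0437
gripper_force: 31.4
```

Call:
step_arm --fingers '[1, 1, 1, 1]' --pt "0.3 0.2 0" --pt "0 0 0" --pt "0 0 0" --pt "0 0 0" --twist '[0, 0, 0, 0]'

```text
time_s: 6.42
position: [0.5896, -0.0445, 0.2244]
tool_rot: [[0.022, 1.0, -0.0], [1.0, -0.022, -0.0], [-0.0, -0.0, -1.0]]
ft_force: [0.3, -0.6, -0.8]
grip_width: 0.0435
gripper_force: 31.4
```

Run:
```python
from h import *
s=monitor.observe(); print(s["position"],np.round(s["tool_rot"],4).tolist(),s["time_s"],s["grip_width"],s["gripper_force"],s["ft_force"])
p,D=optics.get_image("wrist"); cv2.imwrite("pics/w2.png",p)
P=mask_pts("wrist",np.ones_like(D,bool),D)
b=P[(P[:,0]>.55)&(P[:,0]<.65)&(P[:,1]>0.0)&(P[:,1]<.065)&(abs(P[:,2]-.0095)<.003)]
for lo in np.arange(0,.065,.01):
    t=b[(b[:,1]>lo)&(b[:,1]<lo+.01)]
    if len(t)>20: print(round(lo,2),len(t),np.round(np.percentile(t[:,0],[.5,99.5]),4),np.round(np.percentile(t[:,0],[.5,99.5]).mean(),4))
print(cv2.minAreaRect((b[:,:2]*1000).astype(np.float32)))
for nm,z0,y0,y1 in(("post",.066,-.08,-.01),("griptop",.154,.14,.23),("head",.086,.08,.2)):
    t=P[(P[:,0]>.55)&(P[:,0]<.65)&(P[:,1]>y0)&(P[:,1]<y1)&(abs(P[:,2]-z0)<.003)]
    if len(t)>10: print(nm,len(t),cv2.minAreaRect((t[:,:2]*1000).astype(np.float32)),np.median(t[:,2]))
for q,z in(("bed",.01),("pad_face",.031),("trigger_end",.13),("clamp",0),("jaw",0),("grip_back",.13)):
    print(q,[ (np.round(ray_z("wrist",r["point"],z),4),round(r["confidence"],2)) for r in models.landmark_of("wrist",q)[:2]])
```

```text
[ 0.58963132 -0.04449523  0.22442149] [[0.0219, 0.9998, -0.0002], [0.9998, -0.0219, -0.0001], [-0.0001, -0.0002, -1.0]] 6.425 0.04353819570883201 31.380942463874817 [ 0.27865388 -0.61451807 -0.79199115]
0.0 296 [0.5783 0.6132] 0.5958
0.01 290 [0.5787 0.6133] 0.596
0.02 304 [0.579  0.6132] 0.5961
0.03 311 [0.5782 0.6132] 0.5957
0.04 334 [0.5785 0.6144] 0.5964
0.05 339 [0.5789 0.6143] 0.5966
0.06 170 [0.5791 0.6143] 0.5967
((596.175537109375, 32.12810516357422), (64.79493713378906, 36.024574279785156), 88.6120376586914)
post 715 ((594.6637573242188, -45.27482223510742), (18.862388610839844, 40.36481475830078), 88.63047790527344) 0.06519032944058117
bed [(array([0.5937, 0.008 , 0.01  ]), 0.57)]
pad_face [(array([0.5965, 0.0743, 0.031 ]), 0.66)]
trigger_end []
clamp [(array([0.5969, 0.0825, 0.    ]), 0.72)]
jaw []
grip_back []
```

View pics/w2.png

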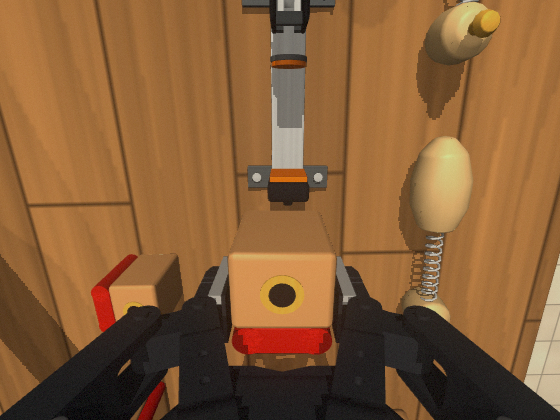

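Run:
```python
from h import *
p,D=optics.get_image("wrist")
P=mask_pts("wrist",np.ones_like(D,bool),D)
t=P[(abs(P[:,0]-.596)<.015)&(P[:,1]>-.06)&(P[:,1]<0)&(P[:,2]>.02)&(P[:,2]<.075)]
for lo in np.arange(.02,.07,.006):
    u=t[(t[:,2]>=lo)&(t[:,2]<lo+.006)]
    if len(u)>3: print("jaw z",round(lo,3),len(u),np.round(np.percentile(u[:,1],[2,50,98]),4))
t=P[(abs(P[:,0]-.596)<.012)&(P[:,1]>.05)&(P[:,1]<.1)&(P[:,2]>.02)&(P[:,2]<.055)]
for lo in np.arange(.02,.055,.006):
    u=t[(t[:,2]>=lo)&(t[:,2]<lo+.006)]
    if len(u)>3: print("pad z",round(lo,3),len(u),np.round(np.percentile(u[:,1],[2,50,98]),4))
zt=.2244-.0253+.058
b=P[(abs(P[:,2]-zt)<.006)&(abs(P[:,0]-.59)<.024)&(P[:,1]>-.08)&(P[:,1]<0.0)]
print(np.median(b[:,2]),zt,cv2.minAreaRect((b[:,:2]*1000).astype(np.float32)),np.percentile(b[:,:2],[1,99],axis=0))
f=P[(P[:,1]>-.06)&(P[:,1]<0.0)&(abs(P[:,0]-.59)<.018)&(P[:,2]>.19)&(P[:,2]<zt-.006)]
print(len(f),np.round(np.percentile(f[:,1],[2,50,98]),4), np.percentile(f[:,2],[2,98]))
sl=np.polyfit(f[:,0],f[:,1],1);print("front face slope deg",np.degrees(np.arctan(sl[0])), "tilt",np.degrees(np.arctan(np.polyfit(f[:,2],f[:,1],1)[0])))
```

```text
jaw z 0.02 27 [-0.0303 -0.0298 -0.0295]
jaw z 0.026 27 [-0.0303 -0.0298 -0.0295]
jaw z 0.032 30 [-0.0303 -0.0298 -0.0294]
jaw z 0.038 31 [-0.0302 -0.0298 -0.0293]
jaw z 0.044 41 [-0.0302 -0.0298 -0.0294]
jaw z 0.05 37 [-0.0302 -0.0298 -0.0293]
jaw z 0.056 213 [-0.0363 -0.0327 -0.0295]
jaw z 0.062 569 [-0.0546 -0.0447 -0.0362]
pad z 0.02 22 [0.074  0.0743 0.0746]
pad z 0.026 109 [0.0745 0.0914 0.0998]
pad z 0.032 102 [0.074  0.0919 0.0996]
pad z 0.038 53 [0.074  0.0749 0.0819]
pad z 0.044 241 [0.0742 0.0788 0.0829]
0.2561952684989804 0.2571 ((589.6849975585938, -43.57770538330078), (51.602046966552734, 47.94645690917969), 88.28218078613281) [[ 0.56667934 -0.06724392]
 [ 0.61174608 -0.01819487]]
2874 [-0.0191 -0.0185 -0.0178] [0.20376856 0.25044143]
front face slope deg -1.3080753287613813 tilt -0.05461155595717133
```

Call:
step_arm --fingers '[1, 1, 1, 1, 1, 1, 1, 1, 1]' --pt "0.26 0.026 0" --pt "0.258 0.025 0" --pt "0 0 0" --pt "0 0 0.4" --pt "0 0 0.4" --pt "0 0 0.4" --pt "0 0 0.4" --pt "0 0 0.2" --pt "0 0 0" --twist '[0, 0, 0, 0, 0, 0, 0, 0, 0]'

```text
time_s: 7.95
position: [0.5956, 0.0076, 0.0431]
tool_rot: [[0.021, 1.0, -0.003], [1.0, -0.021, 0.0], [0.0, -0.003, -1.0]]
ft_force: [0.4, -0.2, -0.2]
grip_width: 0.0436
gripper_force: 31.3
```

Run:
```python
from h import *
s=monitor.observe(); print(s["position"],s["ft_force"])
p,D=optics.get_image("wrist"); cv2.imwrite("pics/w3.png",p)
P=mask_pts("wrist",np.ones_like(D,bool),D)
b=P[(abs(P[:,2]-.067)<.005)&(abs(P[:,0]-.596)<.024)&(P[:,1]>-.017)&(P[:,1]<0.05)]
print(np.median(b[:,2]),cv2.minAreaRect((b[:,:2]*1000).astype(np.float32)),np.percentile(b[:,:2],[1,99],axis=0))
b=P[(P[:,0]>.55)&(P[:,0]<.65)&(P[:,1]>0.033)&(P[:,1]<.07)&(abs(P[:,2]-.0095)<.003)]
print(cv2.minAreaRect((b[:,:2]*1000).astype(np.float32)))
b=P[(P[:,0]>.55)&(P[:,0]<.65)&(P[:,1]>0.06)&(P[:,1]<.08)&(abs(P[:,2]-.03)<.025)]
print("pad",np.percentile(b[:,:2],[1,99],axis=0))
```

```text
[0.59562313 0.00757869 0.04308448] [ 0.42293743 -0.24678019 -0.17582693]
0.06739825003737834 ((595.9712524414062, 12.575155258178711), (41.86605453491211, 47.7839241027832), 88.76789855957031) [[ 0.5737066  -0.00643326]
 [ 0.61954249  0.03344654]]
((597.5515747070312, 51.389339447021484), (37.45554733276367, 36.19230651855469), 88.84020233154297)
pad [[0.58041544 0.06023746]
 [0.61520636 0.0799182 ]]
```

View pics/w3.png

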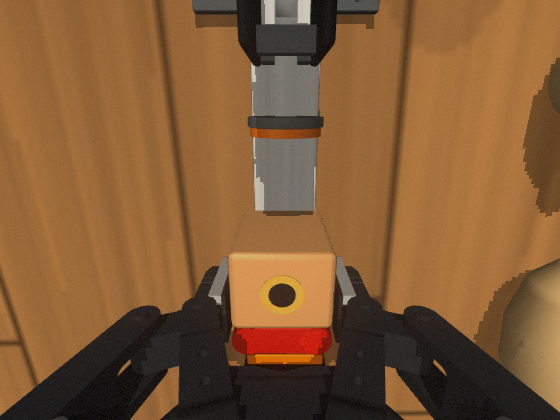

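Call:
step_arm --fingers '[1, 1, 1, 1, 1]' --pt "0 0.005 0.03" --pt "0 0 0.02" --pt "0 0 0.01" --pt "0 0 0.01" --pt "0 0 0" --twist '[0, 0, 0, 0, 0]'

```text
time_s: 8.62
position: [0.5968, 0.0083, 0.0373]
tool_rot: [[0.02, 1.0, -0.0], [1.0, -0.02, -0.0], [-0.0, -0.0, -1.0]]
ft_force: [0.6, 0.5, -1.2]
grip_width: 0.0435
gripper_force: 31.3
```

Call:
step_arm --fingers '[1, 1, 1, 1]' --pt "0 0 0.01" --pt "0 0 0.005" --pt "0 0 0.004" --pt "0 0 0" --twist '[0, 0, 0, 0]'

```text
time_s: 9.12
position: [0.5968, 0.0082, 0.0354]
tool_rot: [[0.02, 1.0, 0.0], [1.0, -0.02, 0.0], [0.0, 0.0, -1.0]]
ft_force: [0.3, 0.7, -2.3]
grip_width: 0.0434
gripper_force: 31.4
```

Call:
step_arm --fingers '[1, 1, 1]' --pt "0 0 0.005" --pt "0 0 0.005" --pt "0 0 0" --twist '[0, 0, 0]'

```text
time_s: 9.5
position: [0.5968, 0.0082, 0.0353]
tool_rot: [[0.02, 1.0, 0.001], [1.0, -0.02, -0.0], [-0.0, 0.001, -1.0]]
ft_force: [-2.6, 0.5, 7.0]
grip_width: 0.0436
gripper_force: 32.4
```

Call:
step_arm --fingers '[-0.1, -0.5, -1, -1, -1, -1, -1, -1, -1]' --pt "0 0 0" --pt "0 0 0" --pt "0 0 0" --pt "0 0 0" --pt "0 0 0" --pt "0 0 -0.2" --pt "0 0 -0.5" --pt "0 0 -0.6" --pt "0 0 -0.6" --twist '[0, 0, 0, 0, 0, 0, 0, 0, 0]'

```text
time_s: 10.62
position: [0.5964, 0.0083, 0.2263]
tool_rot: [[0.02, 1.0, -0.0], [1.0, -0.02, 0.0], [0.0, -0.0, -1.0]]
ft_force: [1.0, -0.6, -0.0]
grip_width: 0.0853
gripper_force: 0.0
```

Call:
step_arm --fingers '[-1, -1, -1, -1, -1]' --pt "-0.2 0 -0.2" --pt "-0.2 0 0" --pt "-0.2 0 0" --pt "0 0 0" --pt "0 0 0" --twist '[0, 0, 0, 0, 0]'

```text
time_s: 11.25
position: [0.5954, -0.0516, 0.2435]
tool_rot: [[0.021, 1.0, -0.002], [1.0, -0.021, 0.001], [0.001, -0.002, -1.0]]
ft_force: [0.8, -0.1, -0.2]
grip_width: 0.0851
gripper_force: 0.0
```

Run:
```python
from h import *
s=monitor.observe(); print(s["position"],np.round(s["tool_rot"],4).tolist(),s["ft_force"],s["time_s"])
p,D=optics.get_image("wrist"); cv2.imwrite("pics/w4.png",p)
P=mask_pts("wrist",np.ones_like(D,bool),D)
def box(nm,z,x0,x1,y0,y1,t=.003):
    b=P[(P[:,0]>x0)&(P[:,0]<x1)&(P[:,1]>y0)&(P[:,1]<y1)&(abs(P[:,2]-z)<t)]
    if len(b)>10: print(nm,len(b),np.round(np.median(b[:,2]),4),cv2.minAreaRect((b[:,:2]*1000).astype(np.float32)))
box("block",.067,.56,.63,-.025,.04,.004)
box("bar",.0095,.56,.63,.036,.066)
box("post",.065,.56,.63,-.07,-.03)
box("grip",.154,.56,.63,.14,.2); box("bar136",.133,.56,.63,.11,.16,.004)
for q,z in(("trigger_end",.13),("grip_back",.13)):
    print(q,[ (np.round(ray_z("wrist",r["point"],z),4),round(r["confidence"],2)) for r in models.landmark_of("wrist",q)[:2]])
```

```text
[ 0.59538359 -0.05156937  0.24352015] [[0.0206, 0.9998, -0.0016], [0.9998, -0.0206, 0.0007], [0.0007, -0.0016, -1.0]] [ 0.81159215 -0.07586012 -0.15873508] 11.25
block 2227 0.0672 ((595.2880859375, 8.259414672851562), (49.66987609863281, 44.108245849609375), 88.898193359375)
bar 917 0.0097 ((596.7091064453125, 50.970333099365234), (29.595497131347656, 35.45022964477539), 88.8179702758789)
post 703 0.0654 ((594.921875, -42.65463638305664), (24.53744888305664, 41.399166107177734), 87.82345581054688)
trigger_end []
grip_back []
```

View pics/w4.png

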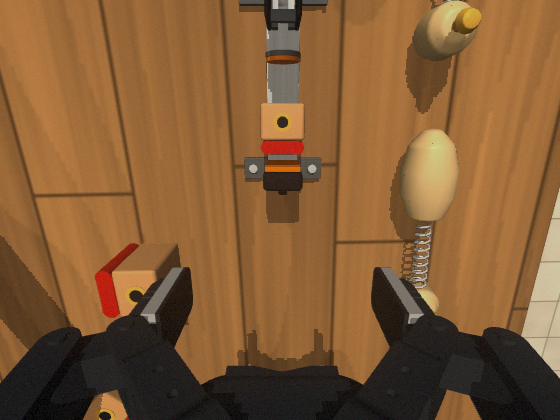

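Call:
step_arm --fingers '[-1, -1, -1, -1, -1]' --pt "0.5 0 0" --pt "0.5 0 0" --pt "0.5 0 0" --pt "0 0 0" --pt "0 0 0" --twist '[0, 0, 0, 0, 0]'

```text
time_s: 12.02
position: [0.5985, 0.0983, 0.2443]
tool_rot: [[0.02, 1.0, -0.0], [1.0, -0.02, -0.0], [-0.0, -0.0, -1.0]]
ft_force: [-0.0, -1.3, 1.0]
grip_width: 0.0854
gripper_force: 0.0
```

Run:
```python
from h import *
s=monitor.observe(); print(s["position"],np.round(s["tool_rot"],4).tolist(),s["ft_force"],s["time_s"])
p,D=optics.get_image("wrist"); cv2.imwrite("pics/w5.png",p)
P=mask_pts("wrist",np.ones_like(D,bool),D)
def box(nm,z,x0,x1,y0,y1,t=.003):
    b=P[(P[:,0]>x0)&(P[:,0]<x1)&(P[:,1]>y0)&(P[:,1]<y1)&(abs(P[:,2]-z)<t)]
    if len(b)>10: print(nm,len(b),np.round(np.median(b[:,2]),4),cv2.minAreaRect((b[:,:2]*1000).astype(np.float32)),np.percentile(b[:,:2],[1,99],axis=0).round(4).tolist())
box("grip",.153,.56,.63,.14,.2); box("trig",.133,.56,.63,.11,.155,.004); box("gripmid",.13,.56,.64,.155,.21,.01)
box("head",.086,.56,.63,.08,.19)
for q,z in(("trigger_end",.13),("grip_back",.13)):
    print(q,[ (np.round(ray_z("wrist",r["point"],z),4),round(r["confidence"],2)) for r in models.landmark_of("wrist",q)[:2]])
```

```text
[0.59854549 0.0983228  0.24434978] [[0.0198, 0.9998, -0.0001], [0.9998, -0.0198, -0.0003], [-0.0003, -0.0001, -1.0]] [-0.04512166 -1.26375977  1.02301303] 12.025
grip 1405 0.1532 ((599.3995971679688, 171.40023803710938), (23.688154220581055, 29.91470718383789), 88.79887390136719) [[0.5849, 0.1596], [0.6141, 0.1832]]
trig 435 0.1339 ((598.55712890625, 133.77224731445312), (10.774983406066895, 25.57614517211914), 89.40280151367188) [[0.5859, 0.1284], [0.6112, 0.1391]]
head 309 0.085 ((598.732177734375, 139.8241424560547), (30.102428436279297, 33.87720489501953), 88.66618347167969) [[0.5816, 0.1257], [0.6157, 0.1543]]
trigger_end [(array([0.5998, 0.1327, 0.13  ]), 0.94)]
grip_back [(array([0.5968, 0.1853, 0.13  ]), 0.61)]
```

View pics/w5.png

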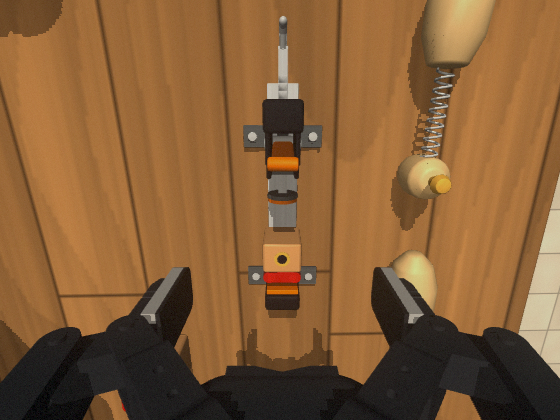

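Call:
step_arm --fingers '[-1, -1, -1, -1, -1, -1, -1, -1, -1, -1]' --pt "0.34 -0.003 0" --pt "0.339 -0.003 0" --pt "0 0 0" --pt "0 0 0" --pt "0 0 0" --pt "0 0 0" --pt "0 0 0" --pt "0 0 0" --pt "0 0 0" --pt "0 0 0" --twist '[0, 0.05, 0.05, 0.05, 0.05, 0.05, 0.05, 0.05, 0.05, 0.05]'

```text
time_s: 13.42
position: [0.5996, 0.1651, 0.2444]
tool_rot: [[0.992, 0.13, -0.0], [0.13, -0.992, -0.0], [-0.0, 0.0, -1.0]]
ft_force: [0.5, -0.6, -0.4]
grip_width: 0.0855
gripper_force: 0.0
```

Call:
step_arm --fingers '[-1, -1, -1]' --pt "0 0 0" --pt "0 0 0" --pt "0 0 0" --twist '[0.05, 0, 0]'

```text
time_s: 13.8
position: [0.5995, 0.1656, 0.2444]
tool_rot: [[1.0, -0.018, -0.0], [-0.018, -1.0, -0.0], [-0.0, 0.0, -1.0]]
ft_force: [-0.8, 0.5, -0.2]
grip_width: 0.0852
gripper_force: 0.0
```

Run:
```python
from h import *
s=monitor.observe(); print(s["position"],np.round(s["tool_rot"],4).tolist(),s["ft_force"],np.round(s["q"],1),s["time_s"])
p,D=optics.get_image("wrist"); cv2.imwrite("pics/w6.png",p)
P=mask_pts("wrist",np.ones_like(D,bool),D)
def box(nm,z,x0,x1,y0,y1,t=.003):
    b=P[(P[:,0]>x0)&(P[:,0]<x1)&(P[:,1]>y0)&(P[:,1]<y1)&(abs(P[:,2]-z)<t)]
    if len(b)>10: print(nm,len(b),np.round(np.median(b[:,2]),4),cv2.minAreaRect((b[:,:2]*1000).astype(np.float32)),np.percentile(b[:,:2],[1,99],axis=0).round(4).tolist())
box("grip",.153,.56,.63,.14,.2); box("trig",.133,.56,.63,.11,.155,.004)
```

```text
[0.59951484 0.1656352  0.24441499] [[0.9998, -0.0181, -0.0], [-0.0181, -0.9998, -0.0], [-0.0, 0.0, -1.0]] [-0.78089221  0.54468693 -0.16146622] [ 4.6 28.8 60.5 -0.  90.7 95.6] 13.8
grip 1057 0.1533 ((599.992431640625, 172.23953247070312), (23.43441390991211, 29.248355865478516), 89.02752685546875) [[0.5857, 0.1606], [0.6142, 0.1837]]
trig 403 0.134 ((598.864501953125, 133.99249267578125), (25.73935890197754, 11.393357276916504), 0.15559755265712738) [[0.5862, 0.1285], [0.6115, 0.1397]]
```

Call:
step_arm --fingers '[-1, -1, -1, -1, -1, -1]' --pt "0 -0.007 0.3" --pt "0 0 0.3" --pt "0 0 0.3" --pt "0 0 0.3" --pt "0 0 0.18" --pt "0 0 0" --twist '[0, 0, 0, 0, 0, 0]'

```text
time_s: 14.6
position: [0.5989, 0.1667, 0.1053]
tool_rot: [[1.0, -0.019, -0.003], [-0.019, -1.0, -0.0], [-0.003, 0.0, -1.0]]
ft_force: [0.2, -0.2, -0.3]
grip_width: 0.0853
gripper_force: 0.0
```

Call:
step_arm --fingers '[0.1, 0.2, 0.3, 0.4, 0.4]' --pt "0 0 0" --pt "0 0 0" --pt "0 0 0" --pt "0 0 0" --pt "0 0 0" --twist '[0, 0, 0, 0, 0]' --force 20

```text
time_s: 15.22
position: [0.6007, 0.1662, 0.1089]
tool_rot: [[1.0, -0.02, 0.005], [-0.02, -1.0, -0.001], [0.005, 0.001, -1.0]]
ft_force: [0.4, -3.1, 6.8]
grip_width: 0.0349
gripper_force: 22.0
```

Call:
step_arm --fingers '[-1, -1, -1, -1, 0.4, 0.4, 0.4, 0.4, 0.4]' --pt "0 0 0" --pt "0 0 0" --pt "0 0 0" --pt "0 0 0" --pt "0 0 0" --pt "0 0 0" --pt "0 0 0" --pt "0 0 0" --pt "0 0 0" --twist '[0, 0, 0, 0, 0, 0, 0, 0, 0]'

```text
time_s: 16.35
position: [0.6001, 0.166, 0.1075]
tool_rot: [[1.0, -0.021, 0.002], [-0.021, -1.0, -0.001], [0.002, 0.001, -1.0]]
ft_force: [-0.3, -4.9, 6.3]
grip_width: 0.0342
gripper_force: 21.8
```

```bash
cat > g.py <<'E'
from h import *
s=monitor.observe(); print(np.round(s["position"],4),np.round(s["ft_force"],1),s["grip_width"],s["time_s"])
for n in("scene","side"):
    p,D=optics.get_image(n); cv2.imwrite(f"pics/{n}_{s['time_s']:.2f}.png",p)
    P=mask_pts(n,np.ones_like(D,bool),D)
    b=P[(abs(P[:,0]-.596)<.035)&(P[:,1]>-.06)&(P[:,1]<.1)&(P[:,2]>.04)&(P[:,2]<.08)]
    h,e=np.histogram(b[:,1],np.arange(-.06,.1,.004));print(n,dict((round(a*1000),int(k)) for a,k in zip(e,h) if k))
    t=P[(abs(P[:,0]-.596)<.035)&(P[:,1]>-.026)&(P[:,1]<.08)&(P[:,2]>.063)&(P[:,2]<.073)]
    print(np.round(np.percentile(t[:,:2],[2,98],axis=0),4).tolist())
E
python3 g.py
```

```text
[0.6001 0.166  0.1075] [-0.3 -4.9  6.3] 0.0342172089736858 16.35
scene {-56: 4, -52: 18, -48: 16, -44: 24, -40: 20, -36: 24, -32: 43, -28: 6, -16: 11, -12: 22, -8: 21, -4: 18, 0: 19, 4: 18, 8: 24, 12: 22, 16: 19, 20: 21, 24: 25, 28: 23, 32: 54, 36: 1, 56: 5, 60: 10, 64: 15, 68: 1}
[[0.5764, -0.0136], [0.6179, 0.0339]]
side {-52: 12, -48: 14, -44: 4, -40: 19, -36: 22, -32: 17, -28: 9, -24: 1, -20: 2, -16: 2, -12: 11, -8: 14, -4: 7, 0: 11, 4: 14, 8: 11, 12: 15, 16: 14, 20: 17, 24: 10, 28: 18, 32: 56, 36: 18, 56: 4, 60: 5, 64: 13, 68: 6, 72: 2}
[[0.5752, -0.012], [0.6179, 0.0358]]
```

Call:
step_arm --fingers '[-1, -1, -1, -1, 0.4, 0.4, 0.4, 0.4, 0.4]' --pt "0 0 0" --pt "0 0 0" --pt "0 0 0" --pt "0 0 0" --pt "0 0 0" --pt "0 0 0" --pt "0 0 0" --pt "0 0 0" --pt "0 0 0" --twist '[0, 0, 0, 0, 0, 0, 0, 0, 0]'

```text
time_s: 17.58
position: [0.6002, 0.1659, 0.1076]
tool_rot: [[1.0, -0.021, 0.003], [-0.021, -1.0, -0.001], [0.003, 0.001, -1.0]]
ft_force: [0.0, -4.9, 6.6]
grip_width: 0.0338
gripper_force: 21.7
```

Call:
step_arm --fingers '[-1, -1, -1, -1, 0.4, 0.4, 0.4, 0.4, 0.4]' --pt "0 0 0" --pt "0 0 0" --pt "0 0 0" --pt "0 0 0" --pt "0 0 0" --pt "0 0 0" --pt "0 0 0" --pt "0 0 0" --pt "0 0 0" --twist '[0, 0, 0, 0, 0, 0, 0, 0, 0]'

```text
time_s: 18.7
position: [0.6001, 0.1659, 0.1076]
tool_rot: [[1.0, -0.021, 0.002], [-0.021, -1.0, -0.001], [0.002, 0.001, -1.0]]
ft_force: [-0.1, -4.9, 5.7]
grip_width: 0.0342
gripper_force: 21.7
```

```bash
python3 g.py
```

```text
[0.6001 0.1659 0.1076] [-0.1 -4.9  5.7] 0.0341985849913837 18.7
scene {-56: 7, -52: 15, -48: 20, -44: 18, -40: 21, -36: 24, -32: 44, -28: 7, -16: 14, -12: 18, -8: 22, -4: 17, 0: 16, 4: 21, 8: 19, 12: 24, 16: 22, 20: 23, 24: 22, 28: 22, 32: 52, 36: 1, 40: 7, 44: 11, 48: 13, 52: 1}
[[0.5764, -0.0137], [0.6187, 0.0346]]
side {-56: 2, -52: 9, -48: 11, -44: 9, -40: 21, -36: 16, -32: 21, -28: 9, -16: 7, -12: 10, -8: 15, -4: 9, 0: 6, 4: 14, 8: 15, 12: 10, 16: 13, 20: 12, 24: 15, 28: 28, 32: 46, 36: 19, 40: 4, 44: 4, 48: 12, 52: 6}
[[0.5758, -0.0127], [0.6179, 0.0365]]
```

Call:
step_arm --fingers '[-1, -1, -1, -1, 0.4, 0.4, 0.4, 0.4, 0.4]' --pt "0 0 0" --pt "0 0 0" --pt "0 0 0" --pt "0 0 0" --pt "0 0 0" --pt "0 0 0" --pt "0 0 0" --pt "0 0 0" --pt "0 0 0" --twist '[0, 0, 0, 0, 0, 0, 0, 0, 0]'

```text
time_s: 19.92
position: [0.6002, 0.166, 0.1076]
tool_rot: [[1.0, -0.021, 0.002], [-0.021, -1.0, -0.001], [0.002, 0.001, -1.0]]
ft_force: [0.0, -5.8, 6.9]
grip_width: 0.0344
gripper_force: 21.7
```

Call:
step_arm --fingers '[-1, -1, -1, -1, 0.4, 0.4, 0.4, 0.4, 0.4]' --pt "0 0 0" --pt "0 0 0" --pt "0 0 0" --pt "0 0 0" --pt "0 0 0" --pt "0 0 0" --pt "0 0 0" --pt "0 0 0" --pt "0 0 0" --twist '[0, 0, 0, 0, 0, 0, 0, 0, 0]'

```text
time_s: 21.05
position: [0.6002, 0.166, 0.1076]
tool_rot: [[1.0, -0.021, 0.003], [-0.021, -1.0, -0.001], [0.003, 0.001, -1.0]]
ft_force: [0.3, -4.7, 6.8]
grip_width: 0.0342
gripper_force: 21.9
```

```bash
python3 g.py
```

```text
[0.6002 0.166  0.1076] [ 0.3 -4.7  6.8] 0.0341823532702331 21.05
scene {-56: 6, -52: 15, -48: 19, -44: 19, -40: 27, -36: 24, -32: 22, -28: 3, -24: 18, -20: 16, -16: 25, -12: 17, -8: 18, -4: 21, 0: 20, 4: 21, 8: 19, 12: 23, 16: 20, 20: 27, 24: 54, 28: 12, 32: 11, 36: 2, 76: 1}
[[0.5753, -0.0228], [0.6183, 0.0263]]
side {-56: 2, -52: 12, -48: 11, -44: 10, -40: 15, -36: 20, -32: 9, -28: 1, -24: 4, -20: 13, -16: 14, -12: 5, -8: 10, -4: 10, 0: 16, 4: 10, 8: 15, 12: 11, 16: 13, 20: 19, 24: 59, 28: 12, 32: 11, 36: 6}
[[0.5758, -0.0218], [0.6173, 0.0275]]
```

Call:
step_arm --fingers '[-1, -1, -1, -1, 0.4, 0.4, 0.4, 0.4, 0.4]' --pt "0 0 0" --pt "0 0 0" --pt "0 0.01 0" --pt "0 0 0" --pt "0 0 0" --pt "0 0 0" --pt "0 0 0" --pt "0 0 0" --pt "0 0 0" --twist '[0, 0, 0, 0, 0, 0, 0, 0, 0]'

```text
time_s: 22.28
position: [0.6002, 0.1643, 0.1078]
tool_rot: [[1.0, -0.021, 0.003], [-0.021, -1.0, -0.003], [0.003, 0.003, -1.0]]
ft_force: [-1.8, -8.2, 7.0]
grip_width: 0.0374
gripper_force: 25.9
```

```bash
python3 g.py
```

```text
[0.6002 0.1643 0.1078] [-1.8 -8.2  7. ] 0.037390121980246376 22.275
scene {-56: 6, -52: 16, -48: 19, -44: 17, -40: 22, -36: 27, -32: 12, -28: 16, -24: 15, -20: 24, -16: 16, -12: 18, -8: 22, -4: 20, 0: 21, 4: 20, 8: 25, 12: 18, 16: 31, 20: 48, 24: 10, 28: 13}
[[0.577, -0.0243], [0.6187, 0.0214]]
side {-56: 1, -52: 9, -48: 11, -44: 13, -40: 20, -36: 11, -32: 3, -28: 6, -24: 17, -20: 13, -16: 8, -12: 8, -8: 11, -4: 15, 0: 12, 4: 10, 8: 12, 12: 12, 16: 37, 20: 39, 24: 21, 28: 11, 32: 3}
[[0.575, -0.0253], [0.6169, 0.0242]]
```

Call:
step_arm --fingers '[0.4, 0.4, 0.4, 0.4]' --pt "0 0 0" --pt "0 0 0" --pt "0 0 0" --pt "0 0 0" --twist '[0, 0, 0, 0]' --force 34

```text
time_s: 22.88
position: [0.6003, 0.1654, 0.108]
tool_rot: [[1.0, -0.02, 0.003], [-0.02, -1.0, -0.001], [0.003, 0.001, -1.0]]
ft_force: [-0.2, -1.5, 8.2]
grip_width: 0.0347
gripper_force: 39.2
```

```bash
python3 - <<'E'
from h import *
import glob
p,D=optics.get_image("scene"); cv2.imwrite("pics/fin.png",cv2.resize(p[170:310,220:400],None,fx=3.8,fy=3.8,interpolation=cv2.INTER_CUBIC))
E
python3 g.py
```

```text
[0.6003 0.1654 0.108 ] [-0.1 -2.   9. ] 0.03539716700077505 22.925
scene {-56: 5, -52: 17, -48: 19, -44: 17, -40: 25, -36: 24, -32: 7, -28: 15, -24: 22, -20: 23, -16: 14, -12: 21, -8: 21, -4: 18, 0: 21, 4: 21, 8: 20, 12: 24, 16: 27, 20: 51, 24: 12, 28: 12, 76: 1}
[[0.5763, -0.0251], [0.6177, 0.0214]]
side {-56: 1, -52: 9, -48: 13, -44: 15, -40: 12, -36: 13, -32: 3, -28: 9, -24: 12, -20: 12, -16: 8, -12: 14, -8: 8, -4: 10, 0: 15, 4: 10, 8: 18, 12: 12, 16: 37, 20: 44, 24: 12, 28: 14, 32: 2}
[[0.5752, -0.025], [0.6171, 0.0236]]
```

View pics/fin.png

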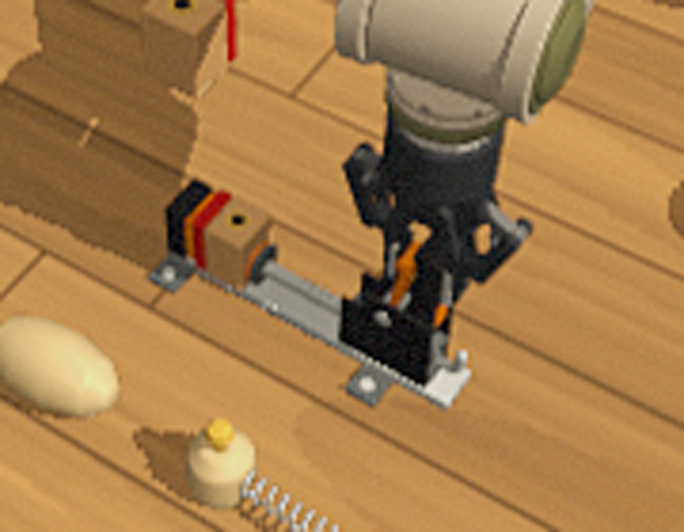

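Call:
step_arm --fingers '[-1, -1, -1, -1, 0.0, 0.2, 0.2, 0.2, 0.2]' --pt "0 0 0" --pt "0 0 0" --pt "0 0.04 0" --pt "0 0 0" --pt "0 0 0" --pt "0 0 0" --pt "0 0 0" --pt "0 0 0" --pt "0 0 0" --twist '[0, 0, 0, 0, 0, 0, 0, 0, 0]' --force 20

```text
time_s: 24.15
position: [0.6, 0.1572, 0.1086]
tool_rot: [[1.0, -0.022, 0.002], [-0.022, -1.0, -0.009], [0.002, 0.009, -1.0]]
ft_force: [-5.3, -22.3, 15.2]
grip_width: 0.053
gripper_force: 19.6
```

```bash
python3 g.py
```

```text
[0.6    0.1572 0.1086] [ -5.3 -22.3  15.2] 0.05296036819471906 24.15
scene {-56: 5, -52: 19, -48: 19, -44: 18, -40: 26, -36: 21, -32: 9, -28: 14, -24: 19, -20: 26, -16: 15, -12: 18, -8: 20, -4: 19, 0: 23, 4: 18, 8: 25, 12: 21, 16: 27, 20: 52, 24: 8, 28: 14}
[[0.5765, -0.0247], [0.6185, 0.021]]
side {-56: 4, -52: 7, -48: 11, -44: 10, -40: 17, -36: 14, -32: 6, -28: 9, -24: 10, -20: 14, -16: 7, -12: 10, -8: 13, -4: 13, 0: 10, 4: 14, 8: 12, 12: 19, 16: 38, 20: 37, 24: 10, 28: 13, 32: 5}
[[0.5749, -0.0251], [0.617, 0.0236]]
```

Call:
step_arm --fingers '[0.2, 0.2, 0.2, 0.2, 0.2]' --pt "0 0.02 0" --pt "0 0.015 0" --pt "0 0 0" --pt "0 0 0" --pt "0 0 0" --twist '[0, 0, 0, 0, 0]' --force 30

```text
time_s: 24.88
position: [0.6001, 0.1575, 0.1086]
tool_rot: [[1.0, -0.02, 0.004], [-0.02, -1.0, -0.002], [0.004, 0.002, -1.0]]
ft_force: [-2.5, -3.2, 12.8]
grip_width: 0.0522
gripper_force: 32.5
```

Call:
step_arm --fingers '[0.2, 0.2, 0.2, 0.2, 0.2, 0.2, 0.2, 0.2]' --pt "0 0 0" --pt "0 0 0" --pt "0 0 0" --pt "0 0 0" --pt "0 0 0" --pt "0 0 0" --pt "0 0 0" --pt "0 0 0" --twist '[0, 0, 0, 0, 0, 0, 0, 0]' --force 34

```text
time_s: 25.88
position: [0.6002, 0.1576, 0.1087]
tool_rot: [[1.0, -0.02, 0.004], [-0.02, -1.0, -0.002], [0.004, 0.002, -1.0]]
ft_force: [-3.0, -2.2, 12.9]
grip_width: 0.0521
gripper_force: 33.0
```

```bash
python3 g.py; python3 -c "
from h import *
p,D=optics.get_image('scene'); cv2.imwrite('pics/fin2.png',cv2.resize(p[170:310,220:400],None,fx=3.8,fy=3.8,interpolation=cv2.INTER_CUBIC))"
```

```text
[0.6002 0.1576 0.1087] [-3.  -2.2 12.9] 0.052102370464963424 25.875
scene {-56: 8, -52: 14, -48: 17, -44: 21, -40: 22, -36: 23, -32: 9, -28: 18, -24: 18, -20: 23, -16: 16, -12: 20, -8: 23, -4: 18, 0: 21, 4: 20, 8: 24, 12: 19, 16: 26, 20: 51, 24: 10, 28: 13}
[[0.5753, -0.0251], [0.6185, 0.0214]]
side {-56: 5, -52: 7, -48: 8, -44: 16, -40: 14, -36: 16, -32: 2, -28: 6, -24: 17, -20: 11, -16: 9, -12: 7, -8: 12, -4: 11, 0: 14, 4: 11, 8: 12, 12: 18, 16: 37, 20: 45, 24: 6, 28: 15, 32: 1}
[[0.5751, -0.0234], [0.6182, 0.0221]]
```

View pics/fin2.png

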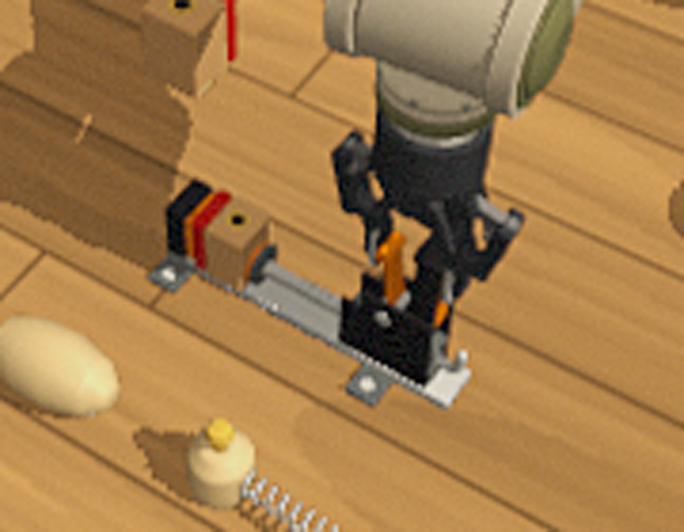

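```bash
python3 -c "
from rig import close_job
print(close_job())"
```

```text
the job is handed in; nothing more can be done
None
```

The block stands square on the bar with its red end against the jaw, and the pad pinches it there. I handed the job in at about 26 s still holding the trigger with roughly 33 N, which by your table presses the block with about 46 N (inferred, not measured).

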